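# Refit the idler spring of a banding wheel's friction drive

### The arm

A 7-joint arm with a two-finger parallel gripper is mounted at the origin on a cart in front of the work surface, level with it; the furniture and walls round the work are solid. World frame = base frame: x ahead of the robot, y to its left, z up, the work surface at z = 0. Lengths are in mm, angles in rad, forces in N, time in s.
With the tool pointing down it reaches from about 425 to 875 mm from the base axis. Payload 8.4 kg.
Tool frame: the origin (TCP) lies at the very end of the fingers, on their centre line; the grasp point (between the pads) lies env.grip_point_offset behind it (env.grip_point_offset is the distance from the TCP to the grasp point, in mm); z points along the fingers, y is the line along which they close (so a half turn about z gives the same grasp; the last joint's range is limited). The gripper opens to 85 mm and grips with 20 to 120 N. Pads are 22 mm wide; open, the fingers measure 114 mm over their backs; the gripper's body (76 mm by 85 mm) begins 54 mm behind the grasp point. The pads swing forward as they close: fully open they stand 13 mm farther back than shut.
Start: joints at [1.05, 0.333, 0.04, 1.465, -0.013, 1.343, -0.059], TCP at [266.087, -593.011, 231.308] pointing down, gripper open.
Joint ranges: [-2.58, 2.58], [-0.38, 2.09], [-1.3, 1.39], [0.25, 2.4], [-1.5, 4.64], [0.08, 2.09], [-2.65, 2.65]. Speed limits (rad/s): [2.22, 2.22, 2.79, 2.79, 3.14, 3.14, 3.14].

### API

Orientations are given as a unit quaternion [x, y, z, w].
In Python, from workcell import env gives the robot as it stands. The module is installed in compiled form; this text tells all that it offers.
- The arm moves only by the tool apply_moves, never from a script. Its argument "plan" is a list of rows, each a list of 6 numbers: the shift along the tool's x, y, z as a fraction of full scale, then the turn, a rotation vector about the tool's x, y, z as a fraction of full scale. A call has 1 to 10 rows; each row is the pose to reach, as a shift and turn from the pose commanded when the call began, along the tool's axes at that moment, turning the shorter way round; what a row does not reach only later rows make up. Full scale, the value 1, is 0.8 m for a shift and pi rad for a turn. A row lasts 1/10 s, in which the tool goes at most 50 mm and 8.59 degrees, less where a joint would pass 70% of its speed; a pose out of reach is approached as far as the arm can. A call with a number of a shift or a turn outside -1 to 1 is refused whole. A call with a gripper value outside its range is refused whole. "gripper" is the opening, from -1 (shut) to 1 (fully open), set as the call begins (left out, the last holds). The fingers move at their own pace and stop on an object; "newtons" is the grip in N (left out, the last holds). Time passes only in rows, so rows that repeat a pose let the fingers close. It gives the time, the measured TCP pose, the force, the opening and the grip force at its end, in the units of the state.
- env.read_state(): the state, without advancing time (a new reading comes with each control period).
- env.capture(name): name is "side" or "top" or "wrist"; returns a dict with "color" (420x560x3 uint8, red, green, blue), "range_z" (420x560 float32, mm along the optical axis (not along the pixel's ray), 0 where there is no reading), "intrinsics" (3x3 intrinsics, pixels), "R" (3x3) and "t" (3): a world point X has camera coordinates R X + t; the wrist camera has in their place "T_tool_cam" (4x4, takes a point from camera to tool coordinates, whose origin is the TCP and whose axes are the flange's). Camera axes: x right, y down, z forward; pixel columns grow to the right and rows downward; lengths in mm; the calibration is good to about 2 mm. A picture is of the moment at which its call begins: read the wrist's pose just before it.
- env.sign_off(): hands the job in; it is judged then, once.
The state is a dict: "t": time; "joints": joint angles; "dq": joint speeds; "effort": joint torques, N m; "tcp_pos": TCP position; "tcp_rot": TCP orientation; "force": force on the tool from outside, world axes, zero at the start; "wrist_torque": the same for the moment, N m; "gripper_width": finger opening in mm; "grip_force": force on a finger pad.
Only numpy, scipy, OpenCV 4.12 (cv2) and the standard library are available. Lean on these libraries where they do the work, as an engineer would, in place of code of your own. Each camera call takes 0.05 s, during which the arm holds its last target. There are 200 camera calls.

### The job

The friction drive of the small banding wheel has lost its spring. First switch the drive off: flip the toggle on its black switch box over so that it leans to the front of the machine, the wheel side. Then hook the bent end of the loose tension spring that lies behind the machine down into the hole at the free end of the swinging idler arm, and after that stretch the spring across the back of the machine and set its eye fully down over the anchor post, so that it holds the rubber roller against the wheel; leave the clay morel standing on the wheel and the things around where they stand.

Things in the scene. Friction and masses are not known exactly. Their poses are not given: they have to be found in the camera images.
- machine: the banding wheel, fixed: grey base plate 175 mm (x) by 222 mm (y), top 20 mm above the table. Origin on the table under the plate's centre; x from its front (towards the robot) to its back, y to its left, z up. Idler arm along the left, post at back right, black switch box 52 x 38 mm, 55 mm high, on the right side. The back strip between arm and post is bare: the spring goes there
- toggle (a joint): the steel toggle bat on the switch box, rad: +0.3 leaning to the back (on, as found), -0.3 leaning to the front (off); it tips about the machine's y axis, is steady only at the two ends and snaps over when pushed past upright (about 1 N at the tip)
- switch_pivot (a point): the point on top of the switch box about which the bat tips, 56 mm above the table; the bat is round, 6 mm thick at the foot and 9 mm near the tip, and ends 34 mm from here; its threaded collar (13 mm across) covers the lowest 6 mm
- idler (a joint): swing of the idler arm about its upright pivot (machine x -55, y 76 mm), rad: 0 roller against the wheel (stop), growing as the free end swings to the machine's left, at most 0.2; slack, moves with about 0.5 N at the hole, stays where left. It carries the rubber roller and over it a small motor, 106 mm above the table, 40 mm from the pivot
- idler_hole (a point): centre of the mouth of the spring hole at the free end of the arm (near the back edge of the machine, left), 120 mm from the pivot, 41 mm above the table: a plain upright through hole, 10 mm wide with a small chamfer, in a bar end 20 x 20 mm and 10 mm thick, 11 mm clear of the plate below. Its z axis points up
- post_top (a point): tip of the anchor post, a fixed steel stud at the back right of the plate (machine x 65, y -83 mm), 55 mm above the table; the stud is 8 mm thick with a pointed top
- post_seat (a point): middle of the post's shoulder (16 mm across), 20 mm below its tip and 15 mm above the plate: the eye plate rests here. Its z axis points up
- spring: loose steel tension spring, 140 mm long, about 70 g, lying hook leg down on the hook's tip and the end of the eye plate, its axis sloping 4 degrees down to the eye. In order: hook, square block A, coils (14 mm thick), square block B, flat eye plate. It stretches, does not bend or twist. Origin below mid-length, on the table as it lies; x from hook to eye, z up
- spring_end (a joint): stretch of the spring, m: 0 shut, at most 0.045. Pull is 2.4 N at the start of stretching and 0.3 N more per mm; fitted with the arm against its stop it is stretched about 28 mm and pulls about 11 N
- hook_tip (a point): lowest point of the hook's leg, a round wire 5 mm thick bent down square to the spring's axis; the tip is 18 mm from the axis, so with the horizontal wire resting on the arm it reaches 15 mm below the mouth of the hole
- hook_bend (a point): where the leg's centre line meets the spring's axis, straight above hook_tip when the spring is level
- block_a (a point): centre of block A, on the axis 27 mm from the leg: 22 mm long, 16 mm wide and 16 mm high, flat sides to grip across the spring; about 16 mm above the table as it lies
- block_b (a point): centre of block B, on the axis 97 mm from the leg when shut and 28 mm before the eye's centre: same size as block A
- eye (a point): centre of the eye, a 14 mm round hole upright through a plate 26 mm wide and 4 mm thick that is flush with the underside of block B; this point is at half the plate's thickness, 6 mm below the spring's axis, 125 mm from the leg along the axis when shut. The plate ends 13 mm beyond it
- clay_morel: glazed clay morel, 34 mm wide and 47 mm high, standing in the middle of the wheel; origin under its foot
- small_bottle: small white bottle with ribbed cap, 38 mm wide, 59 mm high, behind the spring; origin under its foot
- tape: roll of brown paper tape lying flat, 60 mm wide, 24 mm high, behind the spring; origin underneath its middle
- morel_a: glazed clay morel 36 mm wide, 36 mm high, beside the spring; origin under its foot
- morel_b: glazed clay morel 33 mm wide, 37 mm high, beside the spring; origin under its foot
- tub_blue: open blue plastic tub, 64 mm wide, 66 mm high, to the right; origin under its foot
- wheel: the round wheel head with a black mat, 110 mm across, towards the front of the machine; turns freely. Origin on its axis at table height (machine x -30, y -4 mm); its top is 62 mm above the table

How it is judged:
By the outcome, as a careful person would: the job done as asked, in the order asked, and still so for the second after the job is handed in, with the robot touching nothing.
It also fails if it takes over 72 s, if anything falls off the work surface, if the arm or the gripper's body presses on something with over 40 N, if the wrist force passes 120 N, or if a joint passes its speed limit or range.

## Working session

There is one attempt and no reset: what is moved stays moved. The work goes in short steps, Python scripts to look and compute and a tool call to move; the robot and the scene stay as the last step left them, time stands still between calls to the robot, and variables do not carry over. Pictures are saved under pics/ and viewed, at most 10 in all, crops included, and the job is handed in when it is done.

Besides the shell and the picture viewer there is one more tool, called as name(argument=value, ...), one argument or row to a line, values as JSON. apply_moves: Moves the arm, as the interface text tells. Shift numbers are shares of 0.8 m and turn numbers shares of pi rad, none past 1 either way. Its arguments: {"type":"object","properties":{"plan":{"type":"array","items":{"type":"array","items":{"type":"number","minimum":-1,"maximum":1}}},"gripper":{"type":"number"},"newtons":{"type":"number"}},"required":["plan"]}

```bash
mkdir -p pics; cat > h.py <<'E'
import numpy as np, cv2, pickle
from workcell import env
from scipy.spatial.transform import Rotation as Ro
def snap(n,f):
    s=env.read_state(); c=env.capture(n)
    if n=='wrist':
        T=np.eye(4);T[:3,:3]=Ro.from_quat(s['tcp_rot']).as_matrix();T[:3,3]=s['tcp_pos']
        c['W']=T@np.array(c['T_tool_cam'])
    else:
        M=np.eye(4);M[:3,:3]=c['R'];M[:3,3]=np.ravel(c['t']);c['W']=np.linalg.inv(M)
    pickle.dump(c,open(f'{f}.pkl','wb')); cv2.imwrite(f'pics/{f}.png',c['color'][:,:,::-1]); return c
def load(f): return pickle.load(open(f'{f}.pkl','rb'))
def pt(c,u,v,z=None):
    K=np.array(c['intrinsics']);r=np.array([(u-K[0,2])/K[0,0],(v-K[1,2])/K[1,1],1])
    W=c['W']
    if z is None: d=float(c['range_z'][int(round(v)),int(round(u))])
    else: d=(z-W[2,3])/(W[:3,:3]@r)[2]
    return W[:3,:3]@(r*d)+W[:3,3]
def crop(c,f,u0,v0,u1,v1,k):
    cv2.imwrite(f'pics/{f}.png',cv2.resize(c['color'][v0:v1,u0:u1,::-1],None,fx=k,fy=k,interpolation=cv2.INTER_CUBIC))
def go(pos,R=None):
    s=env.read_state();R0=Ro.from_quat(s['tcp_rot'])
    d=R0.inv().apply(np.array(pos)-s['tcp_pos'])/800
    w=np.zeros(3) if R is None else (R0.inv()*R).as_rotvec()/np.pi
    print(np.round(np.r_[d,w],4).tolist())
E
python3 - <<'E'
from h import *
s=env.read_state();print({k:np.round(v,3) for k,v in s.items()},env.grip_point_offset)
print(Ro.from_quat(s['tcp_rot']).as_matrix().round(3))
a=snap('top','top0');b=snap('side','side0')
print(a['W'].round(3),b['W'].round(3),a['intrinsics'])
cv2.imwrite('pics/both.png',cv2.resize(np.hstack([a['color'],b['color']])[:,:,::-1],(800,300)))
E
```

```text
{'t': np.float64(0.0), 'joints': array([ 1.05 ,  0.334,  0.04 ,  1.466, -0.013,  1.343, -0.058]), 'dq': array([ 0.001, -0.   ,  0.   ,  0.001, -0.001,  0.   ,  0.001]), 'effort': array([-1.0000e-03, -6.5855e+01,  1.3650e+00, -4.0557e+01,  1.7000e-02,
        1.3000e-02,  0.0000e+00]), 'tcp_pos': array([ 265.89 , -592.612,  230.401]), 'tcp_rot': array([ 0.978,  0.209, -0.   , -0.001]), 'force': array([-0.403, -0.934,  0.026]), 'wrist_torque': array([0.018, 0.042, 0.024]), 'grip_force': np.float64(0.0), 'gripper_width': np.float64(85.139)} 18.700000000000003
[[ 0.912  0.409 -0.001]
 [ 0.409 -0.912  0.001]
 [-0.    -0.002 -1.   ]]
[[-8.000000e-03 -9.900000e-01  1.430000e-01  4.336050e+02]
 [-1.000000e+00  1.000000e-02  1.600000e-02  2.848400e+01]
 [-1.700000e-02 -1.430000e-01 -9.900000e-01  1.390969e+03]
 [ 0.000000e+00  0.000000e+00  0.000000e+00  1.000000e+00]] [[ 9.99000e-01  3.20000e-02 -2.50000e-02  6.33622e+02]
 [ 4.00000e-02 -8.58000e-01  5.12000e-01 -4.62408e+02]
 [-5.00000e-03 -5.13000e-01 -8.58000e-01  9.57516e+02]
 [ 0.00000e+00  0.00000e+00  0.00000e+00  1.00000e+00]] [[531.43460734   0.         270.0702156 ]
 [  0.         531.43460734 208.56214175]
 [  0.           0.           1.        ]]
```

View pics/top0.png

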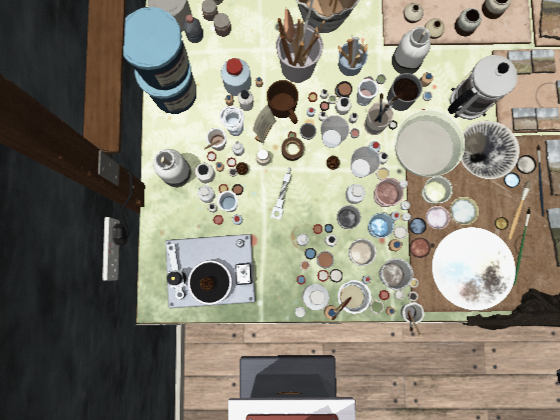

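View pics/side0.png

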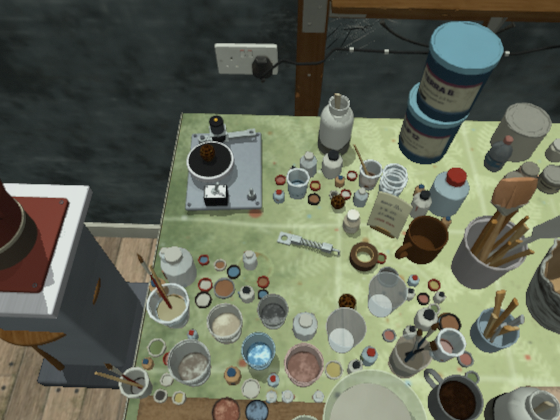

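```bash
python3 - <<'E'
from h import *
a=load('top0');b=load('side0')
crop(a,'c1',150,160,310,310,5 if 0 else 4)
cv2.imwrite('pics/c2.png',cv2.resize(b['color'][110:265,180:385,::-1],None,fx=3.87,fy=3.87,interpolation=cv2.INTER_CUBIC))
E
```

```text
(no output)
```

View pics/c1.png

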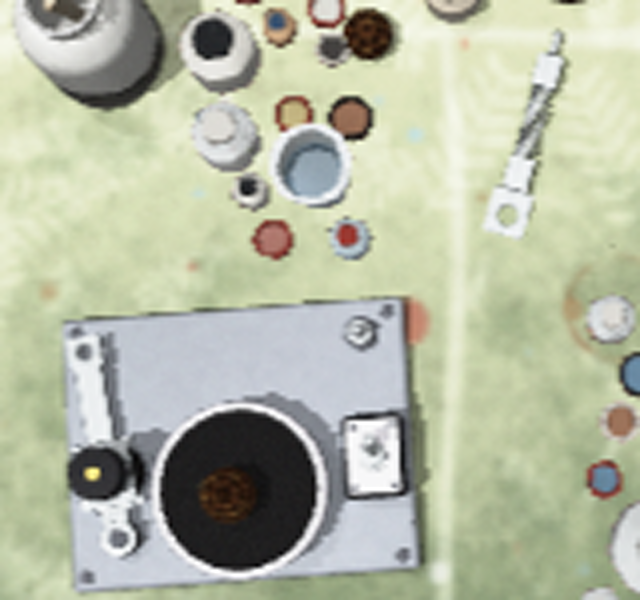

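View pics/c2.png

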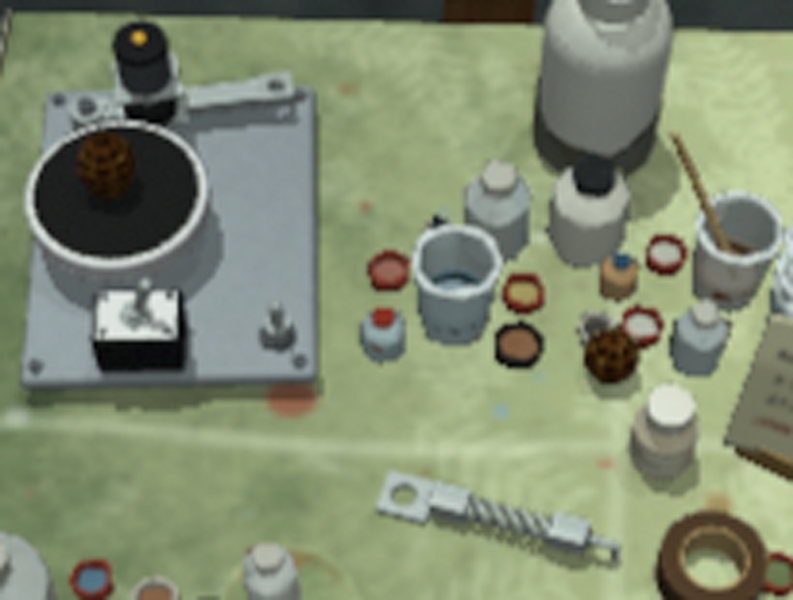

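```bash
python3 - <<'E'
from h import *
a=load('top0');b=load('side0')
P=lambda u,v,z:pt(a,150+u/4,160+v/4,z)
Q=lambda u,v,z:pt(b,180+u/3.87,110+v/3.87,z)
C=np.array([P(65,321,20),P(407,297,20),P(420,566,20),P(77,590,20)]);print(C.round(1))
C2=np.array([Q(318,92,20),Q(318,382,20),Q(24,384,20),Q(47,95,20)]);print(C2.round(1))
for c in (C,C2):
    L=np.array([[87.5,111],[87.5,-111],[-87.5,-111],[-87.5,111]])
    m=c[:,:2].mean(0);X=c[:,:2]-m
    th=np.arctan2((L[:,0]*X[:,1]-L[:,1]*X[:,0]).sum(),(L*X).sum());print('machine',m,th)
    R=np.array([[np.cos(th),-np.sin(th)],[np.sin(th),np.cos(th)]])
    for n,p in dict(pivot=(-55,76),post=(65,-83),wheel=(-30,-4)).items(): print(n,(m+R@p).round(1))
print('post tip',P(362,327,50),Q(277,312,55))
print('hole',P(84,351,41),Q(281,86,41))
print('pivot',P(120,538,41))
print('toggle box top corners',[x.round(1)[:2] for x in (P(342,417,55),P(401,414,55),P(408,494,55),P(350,498,55))])
print('toggle tip',P(376,445,88),Q(143,288,88))
for n,u,z in (('eye',[(508,214),(404,493)],4),('bB',[(519,175),(449,499)],22),('bA',[(547,71),(570,530)],24),('hook',[(557,38),(612,550)],22)):
    print(n,P(*u[0],z).round(1),Q(*u[1],z).round(1))
E
```

```text
[[551.8 320.5  20. ]
 [565.4  98.5  20. ]
 [393.6  90.7  20. ]
 [380.1 309.3  20. ]]
[[555.  315.1  20. ]
 [567.8  96.7  20. ]
 [395.4  88.9  20. ]
 [379.9 306.2  20. ]]
machine [472.73830885 204.75080476] 0.05886489968796408
pivot [413.4 277.4]
post [542.5 125.7]
wheel [443. 199.]
machine [474.49696832 201.71600154] 0.05826912772337209
pivot [415.2 274.4]
post [544.2 122.6]
wheel [444.8 196. ]
post tip [543.70412409 125.51395437  50.        ] [543.79336524 122.00808108  55.        ]
hole [530.76086768 303.44617352  41.        ] [533.02182122 301.69957388  41.        ]
pivot [412.95678498 278.49725995  41.        ]
toggle box top corners [array([487. , 137.7]), array([488.5, 100.7]), array([438.9,  96.5]), array([436.7, 132.6])]
toggle tip [468.4791156  114.20789251  88.        ] [470.73113645 113.88490209  88.        ]
eye [621.1  32.6   4. ] [620.5  33.6   4. ]
bB [644.2  25.2  22. ] [646.3  21.4  22. ]
bA [712.6   6.1  24. ] [714.1   3.5  24. ]
hook [ 7.351e+02 -7.000e-01  2.200e+01] [737.4  -7.   22. ]
```

```bash
cat >> h.py <<'E'
def down(yaw): # tool down, tool x at yaw deg
    a=np.radians(yaw);c,s=np.cos(a),np.sin(a)
    return Ro.from_matrix(np.array([[c,s,0],[s,-c,0],[0,0,-1]]))
E
python3 -c "
from h import *
go([520,114,230],down(93.4))"
```

```text
[0.6514, -0.6759, 0.0016, -0.0004, -0.0003, -0.3846]
```

apply_moves(
  plan=[
    [0.651, -0.676, 0.002, 0, 0, -0.385],
    [0.651, -0.676, 0.002, 0, 0, -0.385],
    [0.651, -0.676, 0.002, 0, 0, -0.385],
    [0.651, -0.676, 0.002, 0, 0, -0.385],
    [0.651, -0.676, 0.002, 0, 0, -0.385],
    [0.651, -0.676, 0.002, 0, 0, -0.385],
    [0.651, -0.676, 0.002, 0, 0, -0.385],
    [0.651, -0.676, 0.002, 0, 0, -0.385],
    [0.651, -0.676, 0.002, 0, 0, -0.385],
    [0.651, -0.676, 0.002, 0, 0, -0.385],
  ],
  gripper=-1,
)

```text
t: 1.1
tcp_pos: [435.1, -120.5, 230.2]
tcp_rot: [0.685, 0.728, -0.0, 0.0]
force: [0.1, -0.3, -0.2]
gripper_width: 0.0
grip_force: 0.0
```

```bash
python3 -c "
from h import *
go([515,114,150],down(93.4));s=env.read_state();print(s['t'],s['tcp_pos'],s['joints'])"
```

```text
[0.2865, 0.1175, 0.1002, 0.0, 0.0001, 0.0005]
1.1 [ 435.14177335 -120.47742794  230.22434368] [ 0.6441294  -0.05347538 -0.45089981  1.90240614 -0.02388726  1.28729187
  0.26140946]
```

apply_moves(
  plan=[
    [0.287, 0.117, 0.05, 0, 0, 0],
    [0.287, 0.117, 0.05, 0, 0, 0],
    [0.287, 0.117, 0.05, 0, 0, 0],
    [0.287, 0.117, 0.1, 0, 0, 0],
    [0.287, 0.117, 0.1, 0, 0, 0],
    [0.287, 0.117, 0.1, 0, 0, 0],
    [0.287, 0.117, 0.1, 0, 0, 0],
    [0.287, 0.117, 0.1, 0, 0, 0],
  ],
)

```text
t: 1.9
tcp_pos: [514.4, 111.8, 150.1]
tcp_rot: [0.685, 0.728, -0.0, -0.0]
force: [0.4, -0.4, 0.6]
gripper_width: -0.3
grip_force: 0.0
```

```bash
python3 -c "
from h import *
c=snap('wrist','w1');go([500,114,74],down(93.4));s=env.read_state();print(s['t'],s['tcp_pos'],s['joints']);print(np.round(c['T_tool_cam'],2))"
```

```text
[0.0047, -0.0182, 0.0957, 0.0, 0.0002, -0.0]
1.95 [514.73417566 111.15433181 150.59803763] [ 0.331404    0.20920203 -0.6982309   1.83771143  0.14760082  1.14687066
 -0.35786103]
[[  -0.     -0.95   -0.33   84.08]
 [   1.      0.     -0.     -0.85]
 [   0.     -0.33    0.95 -143.36]
 [   0.      0.      0.      1.  ]]
```

View pics/w1.png

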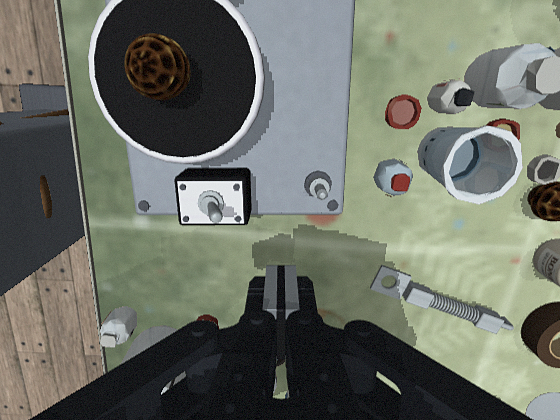

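```bash
python3 -c "
from h import *
c=load('w1')
print('tip',pt(c,217,218,86),'collar',pt(c,210,200,60),'box',pt(c,178,182,55),pt(c,249,181,55),pt(c,249,223,55),pt(c,178,223,55))
print('post',pt(c,319,191,53),'eye',pt(c,389,282,4),'bB',pt(c,420,295,19),'bA',pt(c,490,319,23),'hook',pt(c,509,327,20))
print('finger',pt(c,264,270,150),pt(c,301,270,150),c['intrinsics'])"
```

```text
tip [472.11128934 117.71839144  86.        ] collar [462.59760433 121.19499038  60.        ] box [439.04315686 131.58579652  55.        ] [489.26716882 135.36788415  55.        ] [490.23381859 103.57480442  55.        ] [437.91237313 100.37623982  55.        ]
post [539.66871513 130.5312502   53.        ] eye [621.04164216  31.99403514   4.        ] bB [645.66217414  28.81576592  19.        ] bA [713.05221055   9.90591811  23.        ] hook [7.35456665e+02 1.47235020e-01 2.00000000e+01]
finger [505.24261816 117.28208383 150.        ] [522.4439616 118.3407594 150.       ] [[345.8641873    0.         280.55233166]
 [  0.         345.8641873  211.83406025]
 [  0.           0.           1.        ]]
```

apply_moves(
  plan=[
    [0.008, -0.018, 0.05, 0, 0, 0],
    [0.008, -0.018, 0.093, 0, 0, 0],
    [0.008, -0.018, 0.093, 0, 0, 0],
    [0.009, -0.03, 0.093, 0, 0, 0],
    [0.009, -0.042, 0.093, 0, 0, 0],
    [0.01, -0.047, 0.093, 0, 0, 0],
    [0.01, -0.051, 0.093, 0, 0, 0],
    [0.01, -0.055, 0.093, 0, 0, 0],
    [0.01, -0.055, 0.093, 0, 0, 0],
    [0.01, -0.055, 0.093, 0, 0, 0],
  ],
)

```text
t: 2.95
tcp_pos: [471.3, 117.8, 76.6]
tcp_rot: [0.685, 0.728, 0.001, 0.001]
force: [3.8, -0.0, 4.1]
gripper_width: -0.2
grip_force: 2.2
```

apply_moves(
  plan=[
    [0, 0.03, 0, 0, 0, 0],
    [0, 0.03, -0.03, 0, 0, 0],
    [0, 0.05, -0.09, 0, 0, 0],
    [0, 0.05, -0.09, 0, 0, 0],
    [0, 0.05, -0.09, 0, 0, 0],
  ],
)

```text
t: 3.45
tcp_pos: [510.6, 120.4, 148.5]
tcp_rot: [0.685, 0.728, 0.0, 0.0]
force: [-0.7, 0.9, -0.4]
gripper_width: -0.2
grip_force: 0.0
```

```bash
python3 -c "
from h import *
c=snap('wrist','w2');s=env.read_state();print(s['t'],s['tcp_pos'],s['force'])
k=c['color'];b=np.vstack([k[130:300,130:360]])
d=snap('side','s2')
cv2.imwrite('pics/c3.png',np.hstack([cv2.resize(b,None,fx=2,fy=2),cv2.resize(d['color'][145:230,180:270],(340,340))])[:,:,::-1])"
```

```text
3.5 [509.63828698 120.03450717 147.33924438] [ 0.13417269  0.77714669 -0.37412629]
```

View pics/c3.png

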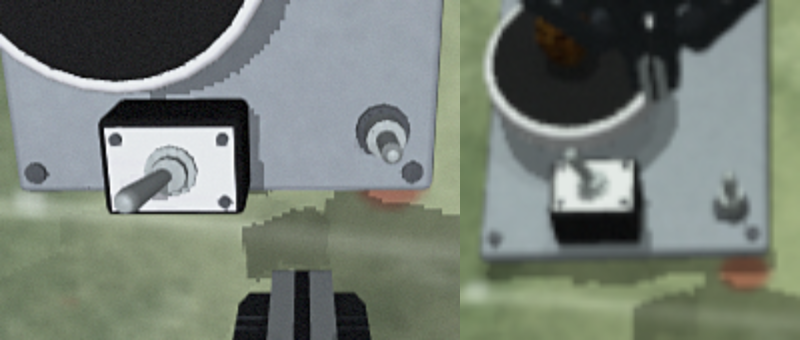

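```bash
python3 -c "
from h import *
go([648.5,24.5,130],down(-17.2))"
```

```text
[-0.1296, 0.1667, 0.0206, -0.0004, 0.0007, 0.6148]
```

apply_moves(
  plan=[
    [-0.13, 0.167, 0.02, 0, 0, 0.615],
    [-0.13, 0.167, 0.02, 0, 0, 0.615],
    [-0.13, 0.167, 0.02, 0, 0, 0.615],
    [-0.13, 0.167, 0.02, 0, 0, 0.615],
    [-0.13, 0.167, 0.02, 0, 0, 0.615],
    [-0.13, 0.167, 0.02, 0, 0, 0.615],
    [-0.13, 0.167, 0.02, 0, 0, 0.615],
    [-0.13, 0.167, 0.02, 0, 0, 0.615],
    [-0.13, 0.167, 0.02, 0, 0, 0.615],
    [-0.13, 0.167, 0.02, 0, 0, 0.615],
  ],
  gripper=0.1,
)

```text
t: 4.55
tcp_pos: [648.5, 24.4, 130.0]
tcp_rot: [0.998, 0.063, -0.002, -0.0]
force: [0.4, 0.6, -0.1]
gripper_width: 46.9
grip_force: 0.0
```

```bash
python3 -c "
from h import *
go([648.5,24.5,130],down(-17.2))"
```

```text
[0.0, -0.0001, -0.0, 0.0001, 0.001, 0.1355]
```

apply_moves(
  plan=[
    [0, 0, 0, 0, 0, 0.135],
    [0, 0, 0, 0, 0, 0.135],
    [0, 0, 0, 0, 0, 0.135],
    [0, 0, 0, 0, 0, 0.135],
  ],
)

```text
t: 4.95
tcp_pos: [648.6, 24.5, 130.2]
tcp_rot: [0.989, -0.147, -0.001, 0.0]
force: [0.7, -0.4, 0.3]
gripper_width: 46.8
grip_force: 0.0
```

```bash
python3 -c "
from h import *
c=snap('wrist','w3');s=env.read_state();print(s['t'],s['tcp_pos'],s['joints'])"
```

```text
5.0 [648.80836575  24.51566751 130.47481025] [ 0.11398173  0.41799933 -0.2859899   1.57202217  0.12458913  1.17199669
 -2.05795205]
```

View pics/w3.png

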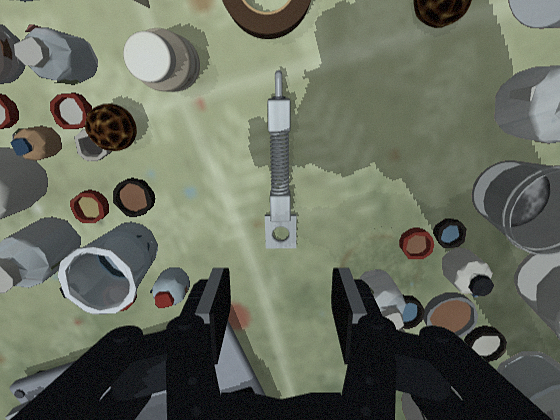

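```bash
python3 -c "
from h import *
c=load('w3')
e=pt(c,281,233,5);h=pt(c,279,74,20);print(e,h,pt(c,280.5,208,20),np.degrees(np.arctan2(*(h-e)[1::-1])),np.linalg.norm(h-e))
u=(h-e)[:2]/np.linalg.norm((h-e)[:2]); t=e[:2]+30*u;print(t);go([*t,3],down(np.degrees(np.arctan2(u[1],u[0]))))"
```

```text
[620.72462733  32.15288597   5.        ] [739.20979514  -2.29032852  20.        ] [646.82012265  24.70928572  20.        ] -16.208958826580496 124.29831059694307
[649.53212884  23.77864831]
[0.0015, 0.0005, 0.1593, 0.0003, 0.0007, -0.0022]
```

apply_moves(
  plan=[
    [0.002, 0, 0.06, 0, 0, -0.002],
    [0.002, 0, 0.12, 0, 0, -0.002],
    [0.002, 0, 0.15, 0, 0, -0.002],
    [0.002, 0, 0.157, 0, 0, -0.002],
    [0.002, 0, 0.157, 0, 0, -0.002],
  ],
)

```text
t: 5.5
tcp_pos: [650.7, 24.0, 5.5]
tcp_rot: [0.99, -0.142, -0.001, 0.0]
force: [0.6, -0.4, 0.9]
gripper_width: 46.8
grip_force: 0.0
```

apply_moves(
  plan=[
    [0, 0, 0, 0, 0, 0],
    [0, 0, 0, 0, 0, 0],
    [0, 0, 0, 0, 0, 0],
    [0, 0, 0, 0, 0, 0],
    [0, 0, 0, 0, 0, 0],
  ],
  gripper=-1,
  newtons=90,
)

```text
t: 6.0
tcp_pos: [652.7, 24.1, 8.5]
tcp_rot: [0.99, -0.143, 0.002, -0.0]
force: [-0.6, 0.6, 5.9]
gripper_width: 13.0
grip_force: 88.4
```

apply_moves(
  plan=[
    [0, 0, -0.02, 0, 0, 0],
    [0, 0, -0.06, 0, 0, 0],
    [0, 0, -0.12, 0, 0, 0],
    [0, 0, -0.12, 0, 0, 0],
    [0, 0, -0.12, 0, 0, 0],
  ],
)

```text
t: 6.5
tcp_pos: [652.7, 24.1, 105.4]
tcp_rot: [0.99, -0.143, 0.002, -0.0]
force: [-0.2, -0.4, -1.0]
gripper_width: 13.5
grip_force: 88.0
```

```bash
python3 -c "
from h import *
c=snap('wrist','w4');d=snap('side','s4');s=env.read_state();print(s['t'],s['tcp_pos'],s['gripper_width'],s['force'])
a=cv2.resize(c['color'][60:360,180:380],None,fx=2,fy=2);b=cv2.resize(d['color'][190:290,250:310+7],(400,600))
cv2.imwrite('pics/c4.png',np.hstack([a,b])[:,:,::-1])"
```

```text
6.6 [650.93881443  23.84693489 102.35925105] 12.961659256203921 [ 0.14733684 -0.14160941 -1.04474716]
```

View pics/c4.png

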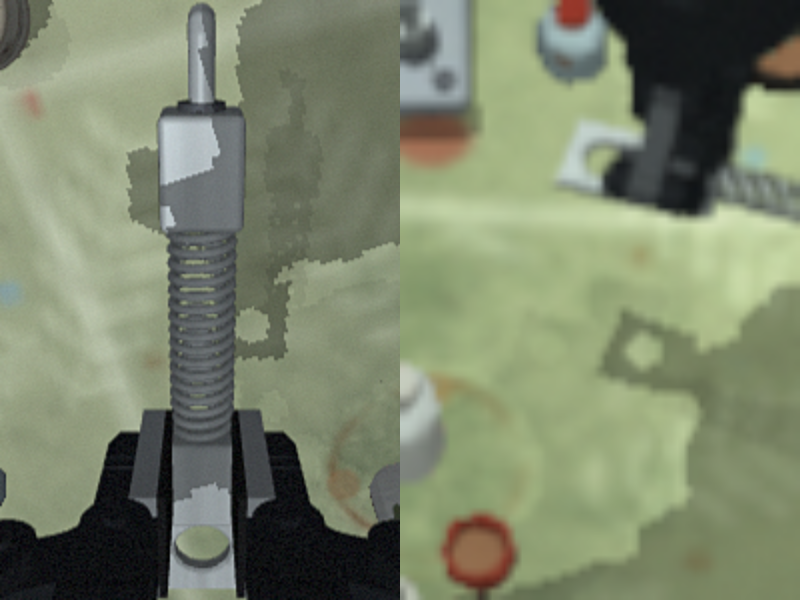

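```bash
python3 - <<'E'
from h import *
c=load('w4');T=np.array(c['T_tool_cam']);c['W']=T
D=c['range_z']
for n,u,v in (('hookend',201,12),('wire',201,60),('Aend',201,112),('Amid',201,170),('Aend2',201,226),('B',201,500),('eyeplate',201,575)):
    U=180+u/2;V=60+v/2
    z=np.median(D[int(V)-1:int(V)+2,int(U)-1:int(U)+2]);print(n,z,pt(c,U,V).round(1))
# block A top plane pts
pts=np.array([pt(c,U,V) for V in range(118,172) for U in range(264,298)]);
z0=np.median(pts[:,2]);
p=pts[np.abs(pts[:,2]-z0)<5];A=np.c_[p[:,:2],np.ones(len(p))];print(len(p),np.linalg.lstsq(A,p[:,2],rcond=None)[0],p.mean(0),p.min(0),p.max(0))
E
```

```text
hookend 122.67924 [91.7  0.  -9.8]
wire 124.48048 [ 83.6   0.  -11.2]
Aend 125.48758 [ 74.7   0.  -13.4]
Amid 126.686455 [ 64.4   0.  -14.8]
Aend2 130.72859 [ 54.    0.  -15.3]
B 155.47182 [ -9.7  -0.  -10.7]
eyeplate 179.1095 [-42.3  -0.    3.5]
1825 [-6.76151105e-02 -9.42028499e-03 -1.13211490e+01] [ 6.46438557e+01  8.50477527e-03 -1.56921306e+01] [ 54.55407823  -6.25427405 -18.25014244] [ 74.2151463    6.25198621 -13.17973842]
```

```bash
cat >> h.py <<'E'
def lev(yaw,p=-0.068): return down(yaw)*Ro.from_rotvec([0,p,0])
E
python3 -c "
from h import *
go([537.6,191,160],lev(93.5))"
```

```text
[-0.195, -0.1604, -0.072, -0.0208, -0.0144, -0.6103]
```

apply_moves(
  plan=[
    [-0.02, -0.02, -0.05, 0, 0, 0],
    [-0.195, -0.16, -0.072, -0.021, -0.0145, -0.61],
    [-0.195, -0.16, -0.072, -0.021, -0.0145, -0.61],
    [-0.195, -0.16, -0.072, -0.021, -0.0145, -0.61],
    [-0.195, -0.16, -0.072, -0.021, -0.0145, -0.61],
    [-0.195, -0.16, -0.072, -0.021, -0.0145, -0.61],
    [-0.195, -0.16, -0.072, -0.021, -0.0145, -0.61],
    [-0.195, -0.16, -0.072, -0.021, -0.0145, -0.61],
    [-0.195, -0.16, -0.072, -0.021, -0.0145, -0.61],
    [-0.195, -0.16, -0.072, -0.021, -0.0145, -0.61],
  ],
)

```text
t: 7.6
tcp_pos: [537.1, 190.5, 158.7]
tcp_rot: [0.86, 0.509, -0.019, 0.019]
force: [0.1, 0.4, -1.8]
gripper_width: 13.1
grip_force: 88.2
```

```bash
python3 -c "
from h import *
print(env.read_state());go([537.6,191,120],lev(93.5))"
```

```text
{'t': 7.6, 'joints': array([ 0.04255224,  0.29913208, -0.57953154,  1.70638576,  0.21300166,
        1.22799541, -1.09755035]), 'dq': array([ 0.1295869 ,  0.03504068, -0.20720494, -0.00593457,  0.13556333,
        0.02746962,  1.37108955]), 'effort': array([ -1.07858386, -56.13941431,  -5.14529586, -38.15550685,
        -0.06181181,   0.20212814,  -2.89681479]), 'tcp_pos': array([537.12010858, 190.52533656, 158.69805705]), 'tcp_rot': array([ 0.86020718,  0.50924138, -0.01897376,  0.01888966]), 'force': array([ 0.09755922,  0.38872507, -1.80362873]), 'wrist_torque': array([ 0.02746323,  0.01582908, -0.04377917]), 'grip_force': 88.20368885993958, 'gripper_width': 13.11406212780952}
[0.0033, -0.0004, 0.0483, -0.0067, -0.0038, -0.179]
```

apply_moves(
  plan=[
    [0.003, 0, 0.048, -0.007, -0.004, -0.179],
    [0.003, 0, 0.048, -0.007, -0.004, -0.179],
    [0.003, 0, 0.048, -0.007, -0.004, -0.179],
    [0.003, 0, 0.048, -0.007, -0.004, -0.179],
    [0.003, 0, 0.048, -0.007, -0.004, -0.179],
    [0.003, 0, 0.048, -0.007, -0.004, -0.179],
  ],
)

```text
t: 8.2
tcp_pos: [538.1, 190.7, 120.7]
tcp_rot: [0.688, 0.725, -0.023, 0.026]
force: [-0.3, -0.6, 0.2]
gripper_width: 13.5
grip_force: 88.2
```

```bash
python3 -c "
from h import *
print(env.read_state()['tcp_pos']);go([537.6,188,64],lev(93.5))"
```

```text
[538.14677406 190.69868942 120.72960286]
[0.0015, -0.001, 0.071, 0.0005, 0.0001, -0.0031]
```

apply_moves(
  plan=[
    [0.001, 0, 0.04, 0, 0, -0.003],
    [0.0015, -0.001, 0.071, 0, 0, -0.003],
    [0.0015, -0.001, 0.071, 0, 0, -0.003],
    [0.0015, -0.001, 0.071, 0, 0, -0.003],
  ],
)

```text
t: 8.6
tcp_pos: [538.0, 188.3, 64.9]
tcp_rot: [0.684, 0.728, -0.023, 0.026]
force: [-0.5, 0.8, -0.1]
gripper_width: 12.8
grip_force: 88.3
```

```bash
python3 -c "
from h import *
c=snap('wrist','w5');d=snap('side','s5');s=env.read_state();print(s['t'],s['tcp_pos'],s['force'])
a=cv2.resize(c['color'][0:200,190:370],None,fx=3,fy=3);b=cv2.resize(d['color'][100:225,225:275],(240,600),interpolation=cv2.INTER_CUBIC)
cv2.imwrite('pics/c5.png',np.hstack([a,b])[:,:,::-1])"
```

```text
8.7 [538.96759217 188.85320533  66.11580398] [ 0.13906274  0.85611256 -1.36385343]
```

View pics/c5.png

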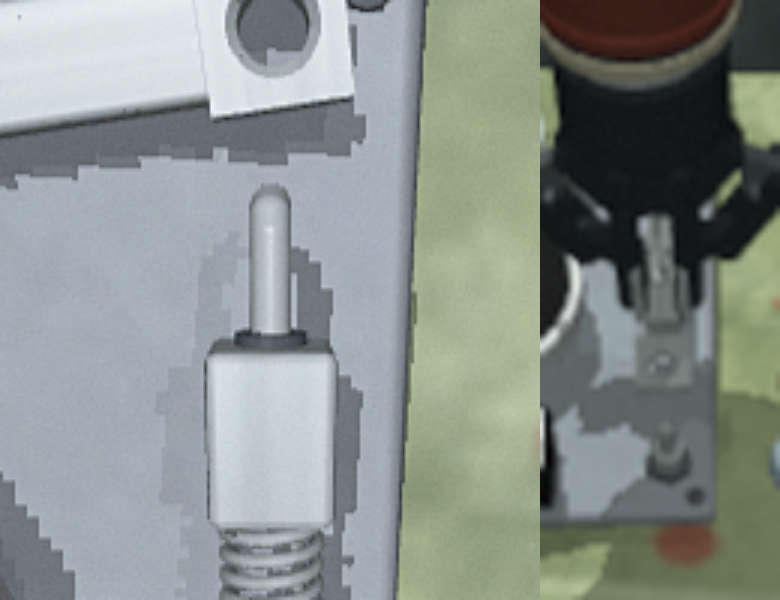

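```bash
python3 - <<'E'
from h import *
c=load('w5')
f=lambda u,v,z=None:pt(c,190+u/3,v/3,z).round(1)
print('hole z41',f(272,34,41),'bar pts',f(230,100),f(335,85),f(100,60),'edges',f(212,118,41),f(352,95,41))
print('rim',f(225,34,41),f(320,34,41),f(272,78,41))
print('hookend',f(270,186),f(270,195),'wire',f(270,300),'A',f(270,440),'ends',f(270,350),f(270,525))
print('plate back edge',f(405,450,20),f(420,100,20))
# in tool frame
W=c['W'];c['W']=np.array(c['T_tool_cam']);print(f(270,195),f(270,300),f(270,350),f(270,440),f(270,525));
d=load('s5'); print('post side',pt(d,225+670/4.8,100+430/4.8,55))
E
```

```text
hole z41 [529.8 302.   41. ] bar pts [524.6 293.6  41.9] [538.8 296.3  42. ] [506.9 297.3  42.8] edges [522.1 291.3  41. ] [541.3 295.4  41. ]
rim [523.5 301.6  41. ] [536.3 302.4  41. ] [530.2 296.7  41. ]
hookend [530.8 282.9  67.2] [530.8 281.9  68.7] wire [531.6 270.2  70.4] A [532.5 254.5  76.8] ends [531.9 265.   75.3] [533.2 243.5  75.6]
plate back edge [557.2 242.   20. ] [553.4 297.1  20. ]
[ 93.4  -1.3 -10.2] [ 81.6  -1.3 -11.2] [ 76.   -1.3 -15.7] [ 65.5  -1.3 -16.4] [ 54.5  -1.3 -14.5]
post side [796.30255826 134.14945269  55.        ]
```

```bash
python3 - <<'E'
from h import *
s=env.read_state();print(s['tcp_pos']);R=Ro.from_quat(s['tcp_rot']).inv()
for d in ([-.9,21.6,0],[-.9,21.6,-12],[-.9,21.6,-18],[-.9,21.6,-24],[-.9,21.6,-27]): print((R.apply(d)/800).round(4))
E
```

```text
[538.96759217 188.85320533  66.11580398]
[ 0.027   0.0006 -0.0018]
[0.028  0.0005 0.0131]
[0.0285 0.0005 0.0206]
[0.029  0.0005 0.0281]
[0.0292 0.0004 0.0318]
```

apply_moves(
  plan=[
    [0.014, 0.0003, -0.001, 0, 0, 0],
    [0.027, 0.0006, -0.002, 0, 0, 0],
    [0.027, 0.0006, -0.002, 0, 0, 0],
    [0.0275, 0.0005, 0.006, 0, 0, 0],
    [0.028, 0.0005, 0.013, 0, 0, 0],
    [0.028, 0.0005, 0.013, 0, 0, 0],
    [0.028, 0.0005, 0.013, 0, 0, 0],
  ],
)

```text
t: 9.4
tcp_pos: [537.0, 209.4, 52.3]
tcp_rot: [0.684, 0.729, -0.023, 0.026]
force: [0.0, 0.4, -0.7]
gripper_width: 13.1
grip_force: 88.3
```

```bash
python3 -c "
from h import *
c=snap('wrist','w6');s=env.read_state();print(s['t'],s['tcp_pos'],s['force'],s['wrist_torque'])"
```

```text
9.45 [537.19791281 209.58372176  52.60923587] [-0.48987442  0.36529909 -0.45255523] [ 0.08009645  0.0217702  -0.00176802]
```

apply_moves(
  plan=[
    [0.0005, 0, 0.0075, 0, 0, 0],
    [0.001, 0, 0.013, 0, 0, 0],
    [0.001, 0, 0.015, 0, 0, 0],
    [0.001, 0, 0.015, 0, 0, 0],
  ],
)

```text
t: 9.85
tcp_pos: [537.1, 209.7, 40.4]
tcp_rot: [0.684, 0.729, -0.023, 0.026]
force: [-0.0, 0.5, 0.5]
gripper_width: 13.2
grip_force: 88.3
```

```bash
python3 - <<'E'
from h import *
c=snap('wrist','w7');s=env.read_state();print(s['t'],s['tcp_pos'],s['force'],s['wrist_torque'])
D=c['range_z']
for v in range(2,110,6): print(v,[D[v,u].round(1) for u in (262,272,280,288,298)],pt(c,280,v).round(1))
E
```

```text
9.9 [537.15928097 209.83567416  40.61153617] [-0.99785183 -0.12082852  0.05998912] [ 0.08239345  0.04041792 -0.03099591]
2 [np.float32(153.1), np.float32(153.7), np.float32(154.4), np.float32(153.4), np.float32(154.2)] [528.1 329.2  -0.9]
8 [np.float32(153.1), np.float32(155.1), np.float32(154.0), np.float32(154.4), np.float32(154.1)] [5.282e+02 3.267e+02 5.000e-01]
14 [np.float32(154.1), np.float32(155.3), np.float32(155.3), np.float32(155.4), np.float32(155.9)] [528.4 324.4   0. ]
20 [np.float32(139.1), np.float32(139.0), np.float32(139.0), np.float32(137.4), np.float32(138.1)] [528.7 320.   19.7]
26 [np.float32(137.6), np.float32(139.1), np.float32(139.1), np.float32(139.8), np.float32(139.1)] [528.8 317.8  20.4]
32 [np.float32(138.5), np.float32(139.7), np.float32(139.2), np.float32(139.8), np.float32(121.2)] [529.  315.6  21.3]
38 [np.float32(122.6), np.float32(122.5), np.float32(120.8), np.float32(121.7), np.float32(121.7)] [529.2 312.   42.8]
44 [np.float32(123.0), np.float32(123.8), np.float32(122.5), np.float32(123.0), np.float32(121.8)] [529.3 310.2  41.7]
50 [np.float32(12
[... 473 characters left out ...]
(125.0), np.float32(146.4), np.float32(121.4), np.float32(145.4), np.float32(125.6)] [530.  300.4  47. ]
80 [np.float32(126.5), np.float32(128.4), np.float32(122.8), np.float32(127.6), np.float32(127.9)] [530.1 298.4  46.4]
86 [np.float32(127.5), np.float32(127.3), np.float32(123.1), np.float32(127.7), np.float32(127.9)] [530.2 296.5  46.8]
92 [np.float32(128.8), np.float32(129.2), np.float32(124.0), np.float32(128.8), np.float32(148.6)] [530.3 294.4  46.8]
98 [np.float32(150.6), np.float32(149.0), np.float32(124.9), np.float32(149.6), np.float32(149.4)] [530.5 292.4  46.6]
104 [np.float32(151.2), np.float32(150.6), np.float32(125.1), np.float32(150.5), np.float32(151.6)] [530.6 290.4  47.3]
```

```bash
cat >> h.py <<'E'
post=np.array([543.4,124.2]); 
def pose(H,P,phi,L,lx=91.5):
    # hook leg at H (xy), P: post xy; L leg-eye distance along axis; returns tcp,R
    H=np.r_[H,43.5];h=np.r_[(P-H[:2])/np.linalg.norm(P-H[:2]),0];u=np.array([0,0,1.])
    e=np.cos(phi)*h+np.sin(phi)*u;n=-np.sin(phi)*h+np.cos(phi)*u
    eye=H+L*e-6*n
    tcp=eye-(125-lx)*e+3.6*n
    return tcp,lev(np.degrees(np.arctan2(-h[1],-h[0])),-0.068-phi),eye
E
python3 - <<'E'
from h import *
c=load('w2');
for z in (50,55): print(pt(c,326.5,207.5,z),pt(c,130+391/2,130+140/2,35))
H=np.array([530,302.-.8]);
t,R,e=pose(H,post,0,125);print(t,env.read_state()['tcp_pos']);go(t,R)
t,R,e=pose(H,post,.167,125);print(t,e);go(t,R)
E
```

```text
[542.97909146 126.5460509   50.        ] [543.95498315 127.78760246  35.        ]
[542.18521852 128.15098353  55.        ] [543.95498315 127.78760246  35.        ]
[536.90735242 209.96109118  41.1       ] [537.15928097 209.83567416  40.61153617]
[0.0001, -0.0003, -0.0006, 0.0005, 0.0001, -0.0036]
[536.84137252 210.83261675  56.34296176] [539.38028527 177.29623184  58.36157747]
[-0.0001, -0.0003, -0.0197, 0.0002, -0.0531, -0.0037]
```

apply_moves(
  plan=[
    [0, 0, -0.007, 0, -0.018, -0.001],
    [0, 0, -0.013, 0, -0.036, -0.003],
    [0, 0, -0.0195, 0, -0.053, -0.0035],
    [0, 0, -0.0195, 0, -0.053, -0.0035],
  ],
)

```text
t: 10.3
tcp_pos: [536.8, 213.4, 56.8]
tcp_rot: [0.674, 0.729, -0.079, 0.086]
force: [-0.0, 1.3, 0.1]
gripper_width: 13.0
grip_force: 88.3
```

```bash
python3 - <<'E'
from h import *
s=env.read_state();print(s['t'],s['tcp_pos'],s['force'],s['wrist_torque'])
post=np.array([543,125.8])
for H,L in (([531.5,293],125),([533,285],127),([534.4,277],130),([534.4,277],154)):
    t,R,e=pose(np.array(H),post,.167,L);print(t.round(1),e.round(1));go(t,R)
E
```

```text
10.3 [536.80382543 213.41225246  56.8031797 ] [-0.02296959  1.34470872  0.05342401] [ 0.29310408 -0.00108697 -0.01941894]
[537.7 202.6  56.3] [540.  169.   58.4]
[-0.0131, 0.0001, 0.0037, 0.0013, -0.0003, 0.0029]
[538.8 192.6  56.7] [540.9 159.   58.7]
[-0.0254, 0.0005, 0.0062, 0.0017, -0.0003, 0.0047]
[539.8 181.6  57.2] [541.7 148.   59.2]
[-0.039, 0.0006, 0.0088, 0.0022, -0.0003, 0.0066]
[541.2 158.   61.2] [543.1 124.4  63.2]
[-0.0689, 0.0, 0.0108, 0.0022, -0.0003, 0.0066]
```

apply_moves(
  plan=[
    [-0.013, 0, 0.003, 0.001, 0, 0.002],
    [-0.025, 0.0005, 0.006, 0.0015, 0, 0.004],
    [-0.039, 0.0005, 0.0085, 0.002, 0, 0.006],
    [-0.047, 0.0005, 0.009, 0.002, 0, 0.006],
    [-0.055, 0.0003, 0.0095, 0.002, 0, 0.006],
    [-0.055, 0.0003, 0.0095, 0.002, 0, 0.006],
  ],
)

```text
t: 10.9
tcp_pos: [540.5, 166.7, 59.1]
tcp_rot: [0.683, 0.721, -0.079, 0.084]
force: [-1.1, 10.4, -1.9]
gripper_width: 12.9
grip_force: 88.4
```

```bash
python3 - <<'E'
from h import *
s=env.read_state();print(s['t'],s['tcp_pos'],s['force'],s['wrist_torque'],s['gripper_width'])
post=np.array([543,125.8])
t,R,e=pose(np.array([534.4,277]),post,.167,153);print(t.round(1),e.round(1));go(t,R)
E
```

```text
10.9 [540.52683236 166.66671208  59.08529302] [-1.10308206 10.38479686 -1.85707361] [2.69081127 0.4558039  0.08822205] 12.867704155540734
[541.1 159.   61. ] [543.  125.4  63. ]
[-0.01, 0.0002, -0.0001, -0.0003, -0.0013, -0.0008]
```

apply_moves(
  plan=[
    [-0.005, 0, 0, 0, 0, 0],
    [-0.01, 0, 0, 0, -0.001, 0],
    [-0.01, 0, 0, 0, -0.001, 0],
    [-0.01, 0, 0, 0, -0.001, 0],
  ],
)

```text
t: 11.3
tcp_pos: [540.8, 160.7, 60.8]
tcp_rot: [0.682, 0.722, -0.08, 0.084]
force: [-2.6, 11.2, -2.9]
gripper_width: 12.8
grip_force: 88.4
```

```bash
python3 - <<'E'
from h import *
c=snap('wrist','w8');d=snap('side','s8');
s=env.read_state();print(s['t'],s['tcp_pos'],s['force'],s['wrist_torque'],s['gripper_width'])
a=cv2.resize(c['color'][0:400,180:380],None,fx=1.5,fy=1.5);b=cv2.resize(d['color'][130:230,205:285],(480,600),interpolation=cv2.INTER_CUBIC)
cv2.imwrite('pics/c6.png',np.hstack([a,b])[:,:,::-1])
E
```

```text
11.4 [540.72982023 160.74608103  60.77736331] [-0.78480225 12.49765949 -3.53208161] [2.9844696  0.37195878 0.01858409] 13.021750444457407
```

View pics/c6.png

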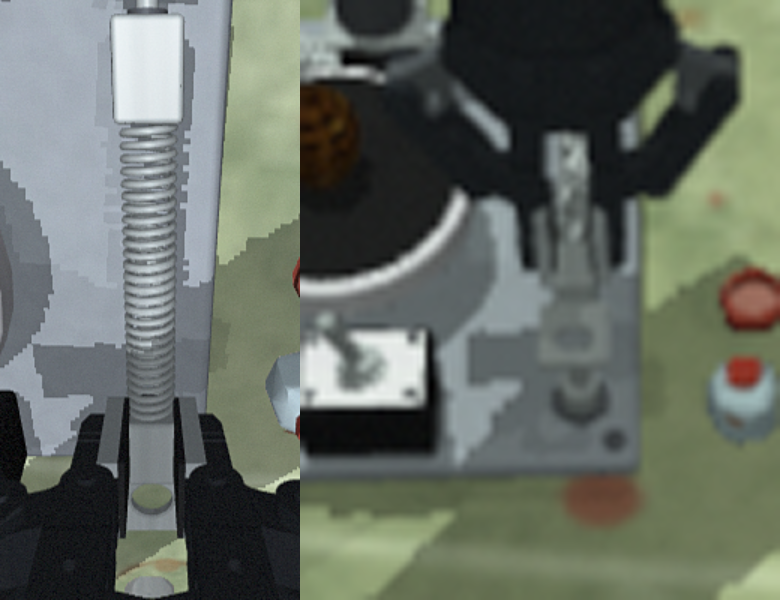

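```bash
python3 - <<'E'
from h import *
d=load('s8');c=load('w8')
S=lambda u,v,z:pt(d,205+(u-300)/6,130+v/6,z).round(1)
print('side eye',S(574,335,62),'post tip',S(580,373,55),'collar',S(581,397,35))
s=pt(c,180+152/1.5,498/1.5,62);print('wrist eye',s,'post?',pt(c,180+152/1.5,585/1.5,35))
V=[];D=c['range_z']
for v in range(300,400,4): print(v,[round(float(D[v,u]),1) for u in (272,281,290)],pt(c,281,v).round(1))
p,R,e=pose(np.array([534.4,277]),np.array([543,125.8]),.167,153)
st=env.read_state();Rt=Ro.from_quat(st['tcp_rot'])
# eye from tool-frame model
L=Ro.from_rotvec([0,-.068,0]);print('eye model',st['tcp_pos']+Rt.apply(L.inv().apply([-33.5,0,3.6])))
E
```

```text
side eye [541.6 130.1  62. ] post tip [544.3 117.9  55. ] collar [543.4 120.   35. ]
wrist eye [542.00124095 125.75472486  62.        ] post? [547.60296292  26.77729708  35.        ]
300 [153.7, 152.6, 153.7] [539.9 160.9  73. ]
304 [154.5, 154.3, 153.9] [540.  158.1  72.7]
308 [154.0, 154.2, 154.5] [540.1 156.7  73.7]
312 [156.2, 155.6, 155.2] [540.2 154.1  73.7]
316 [157.2, 155.7, 156.6] [540.3 152.5  74.6]
320 [156.8, 157.9, 156.2] [540.5 149.1  74. ]
324 [175.2, 268.9, 0.0] [5.456e+02 5.800e+01 5.000e-01]
328 [272.7, 270.7, 272.2] [545.8  53.9   0.9]
332 [273.6, 273.8, 273.2] [546.1  48.7   0.6]
336 [181.0, 277.3, 182.1] [ 5.464e+02  4.310e+01 -1.000e-01]
340 [178.8, 181.1, 178.8] [542.1 121.8  63.9]
344 [179.1, 179.1, 178.8] [542.1 121.7  66.3]
348 [180.0, 181.2, 180.0] [542.3 118.2  66.1]
352 [181.6, 180.6, 181.2] [542.3 117.   67.6]
356 [291.2, 289.3, 290.8] [547.8  19.    1.1]
360 [292.8, 292.5, 292.8] [548.1  13.2   0.9]
364 [296.1, 295.5, 297.1] [548.4   7.7   0.9]
368 [299.4, 298.3, 297.5] [548.7   2.3   1. ]
372 [301.3, 301.8, 301.4] [549.1  -3.9   0.8]
376 [305.1, 304.8, 304.6] [549.4  -9.6   0.9]
380 [307.9, 307.3, 307.0] [549.7 -14.9   1.3]
384 [0.0, 307.6, 312.4] [549.9 -18.3   3. ]
388 [304.9, 305.5, 306.8] [549.9 -19.3   6.1]
392 [301.6, 302.5, 304.3] [549.9 -19.3   9.7]
396 [299.4, 297.2, 301.0] [549.8 -17.1  14.5]
eye model [542.6099053  127.16138253  62.71212605]
```

```bash
python3 - <<'E'
from h import *
def cloud(c):
    D=c['range_z'];v,u=np.nonzero(D>0);K=np.array(c['intrinsics']);d=D[v,u]
    X=np.c_[(u-K[0,2])/K[0,0]*d,(v-K[1,2])/K[1,1]*d,d];W=c['W'];return X@W[:3,:3].T+W[:3,3],u,v
for n in ('side0','top0','s8','s4','w2','w1'):
    P,u,v=cloud(load(n));m=(abs(P[:,0]-543)<14)&(abs(P[:,1]-124)<14)&(P[:,2]>41)&(P[:,2]<57);q=P[m]
    print(n,'post',m.sum(),q.mean(0).round(1) if m.sum() else '',np.ptp(q,axis=0).round(1) if m.sum() else '')
    m=(abs(P[:,0]-543)<14)&(abs(P[:,1]-124)<14)&(P[:,2]>30)&(P[:,2]<39);q=P[m]
    if m.sum(): print('   collar',m.sum(),q.mean(0).round(1),q.min(0).round(1),q.max(0).round(1))
P,u,v=cloud(load('s8'));m=(abs(P[:,0]-543)<20)&(P[:,1]>100)&(P[:,1]<145)&(P[:,2]>58)&(P[:,2]<75);q=P[m]
for yb in range(108,146,3):
    r=q[(q[:,1]>=yb)&(q[:,1]<yb+3)]
    if len(r): print(yb,len(r),r.mean(0).round(1),r[:,0].min().round(1),r[:,0].max().round(1))
E
```

```text
side0 post 15 [542.1 127.1  51.1] [ 5.1  8.4 11.1]
   collar 25 [542.4 125.7  35.3] [533.9 118.7  32.1] [548.  133.8  38.3]
top0 post 10 [543.5 127.9  51.4] [ 5.7  7.5 15.9]
   collar 17 [542.3 128.9  33.9] [536.6 122.7  30.7] [549.8 135.8  36.6]
s8 post 7 [541.7 126.7  46.7] [ 4.8  7.6 11.6]
   collar 27 [542.  126.   35.6] [533.9 119.1  31. ] [548.1 133.4  38.6]
s4 post 15 [541.9 126.8  50.3] [ 4.9  7.4 10.4]
   collar 26 [541.8 125.6  34.6] [533.9 120.4  30.7] [548.  134.1  38.6]
w2 post 140 [541.1 129.8  51.8] [ 8.   7.9 14.9]
   collar 221 [540.5 130.9  35.4] [533.8 121.6  30.2] [549.7 136.5  38.7]
w1 post 132 [541.1 129.8  52.1] [ 8.   8.2 15.5]
   collar 216 [540.5 130.8  35.3] [533.9 121.3  30. ] [549.3 136.4  38.8]
114 7 [537.  115.8  67.2] 530.5 545.8
117 16 [545.3 118.2  66. ] 532.2 554.4
120 13 [542.6 121.7  66.4] 529.7 554.2
123 7 [540.7 124.1  66.3] 529.5 554.2
126 6 [541.2 127.6  65.8] 529.3 553.8
129 8 [538.8 130.5  65.1] 529.1 553.5
132 9 [541.6 134.   63.5] 528.8 553.4
135 18 [541.2 136.8  63.7] 528.5 553.3
138 7 [539.8 139.3  63.6] 532.8 548.7
141 14 [541.2 142.4  63. ] 528.0 552.7
144 3 [542.3 144.7  66.4] 535.1 552.7
```

```bash
python3 - <<'E'
from h import *
E0=np.array([542.4,127.0]);h=np.array([-.0595,.998])
for z in (55,48,42,36.5):
    phi=(z+6-43.5)/152
    R=lev(93.4,-.068-phi);Rl=lev(93.4,-phi)
    # tcp such that model eye at (E0,z): tool-level frame offset of eye (-33.5,0,3.6)
    t=np.r_[E0,z]-Rl.apply([-33.5,0,3.6]);print(z,phi.__round__(3),t.round(1),end=' ');go(t,R)
E
```

```text
55 0.115 [540.4 160.6  54.7] [0.0016, -0.0004, 0.0074, -0.0003, 0.0157, -0.0011]
48 0.069 [540.4 160.6  49.3] [0.0032, -0.0004, 0.014, -0.0003, 0.0304, -0.0011]
42 0.03 [540.4 160.5  44.6] [0.0044, -0.0004, 0.0197, -0.0002, 0.0429, -0.0011]
36.5 -0.007 [540.4 160.4  40.3] [0.0055, -0.0004, 0.025, -0.0002, 0.0545, -0.0011]
```

apply_moves(
  plan=[
    [0.001, 0, 0.004, 0, 0.008, 0],
    [0.0016, -0.0004, 0.0074, 0, 0.0157, -0.001],
    [0.0024, -0.0004, 0.011, 0, 0.023, -0.001],
    [0.0032, -0.0004, 0.014, 0, 0.03, -0.001],
    [0.0032, -0.0004, 0.014, 0, 0.03, -0.001],
  ],
)

```text
t: 11.9
tcp_pos: [540.6, 159.6, 49.3]
tcp_rot: [0.685, 0.725, -0.048, 0.05]
force: [-1.3, 12.0, -1.8]
gripper_width: 13.4
grip_force: 88.4
```

```bash
cat > chk.py <<'E'
from h import *
s=env.read_state();print(s['t'],s['tcp_pos'],s['force'].round(1),s['wrist_torque'].round(2))
Rt=Ro.from_quat(s['tcp_rot']);L=Ro.from_rotvec([0,-.068,0]);print('eye model',s['tcp_pos']+Rt.apply(L.inv().apply([-33.5,0,3.6])))
E0=np.array([542.4,127.0])
for z in (42,37,35):
    phi=(z+6-43.5)/152
    R=lev(93.4,-.068-phi);Rl=lev(93.4,-phi)
    t=np.r_[E0,z]-Rl.apply([-33.5,0,3.6]);go(t,R)
E
python3 chk.py
```

```text
11.9 [540.62929104 159.55200031  49.32356894] [-1.3 12.  -1.8] [2.85 0.3  0.04]
eye model [542.5620642  125.9371852   48.09125681]
[0.002, -0.0002, 0.0057, -0.0003, 0.013, -0.0006]
[0.0026, -0.0002, 0.0105, -0.0003, 0.0235, -0.0006]
[0.0028, -0.0002, 0.0125, -0.0003, 0.0277, -0.0006]
```

apply_moves(
  plan=[
    [0.001, 0, 0.003, 0, 0.007, 0],
    [0.002, 0, 0.0057, 0, 0.013, -0.0005],
    [0.0024, 0, 0.008, 0, 0.018, -0.0005],
    [0.0026, 0, 0.0105, 0, 0.0235, -0.0005],
    [0.0026, 0, 0.0105, 0, 0.0235, -0.0005],
  ],
)

```text
t: 12.4
tcp_pos: [540.6, 160.4, 40.9]
tcp_rot: [0.686, 0.727, -0.023, 0.024]
force: [-2.1, 11.2, -0.6]
gripper_width: 13.0
grip_force: 88.3
```

```bash
python3 chk.py; python3 - <<'E'
from h import *
c=snap('side','s9');d=snap('top','t9')
def cloud(c):
    D=c['range_z'];v,u=np.nonzero(D>0);K=np.array(c['intrinsics']);d=D[v,u]
    X=np.c_[(u-K[0,2])/K[0,0]*d,(v-K[1,2])/K[1,1]*d,d];W=c['W'];return X@W[:3,:3].T+W[:3,3],u,v
P,u,v=cloud(c);m=(abs(P[:,0]-542)<18)&(abs(P[:,1]-125)<19)&(P[:,2]>15)&(P[:,2]<75)
for vv in range(v[m].min(),v[m].max()+1):
    k=m&(v==vv);print(vv,[(int(a),int(x),int(y),int(z)) for a,(x,y,z) in zip(u[k],P[k].round())])
E
```

```text
12.4 [540.64300468 160.38117395  40.91317703] [-2.1 11.2 -0.6] [2.66 0.27 0.03]
eye model [542.6147675  126.94952631  37.21898054]
[-0.0001, -0.0003, -0.0046, -0.0002, -0.0103, -0.0001]
[0.0001, -0.0003, 0.0002, -0.0002, 0.0002, -0.0001]
[0.0002, -0.0003, 0.0022, -0.0002, 0.0043, -0.0001]
185 [(248, 534, 144, 44), (251, 540, 144, 45)]
186 [(248, 534, 141, 44), (251, 540, 142, 43), (254, 547, 143, 42)]
187 [(247, 531, 140, 42), (248, 533, 141, 40), (249, 536, 142, 38), (250, 538, 142, 40), (251, 542, 132, 54), (252, 543, 140, 42), (253, 545, 144, 37), (254, 547, 143, 39), (255, 550, 141, 41), (256, 552, 141, 42)]
188 [(246, 529, 136, 43), (247, 532, 138, 41), (248, 533, 140, 38), (249, 536, 137, 42), (250, 540, 129, 54), (251, 542, 130, 53), (252, 544, 128, 56), (253, 545, 140, 38), (254, 547, 140, 38), (255, 550, 139, 40), (256, 552, 138, 41)]
189 [(246, 529, 137, 38), (247, 531, 137, 38), (248, 534, 135, 41), (249, 536, 137, 38), (250, 540, 128, 52), (251, 542, 125, 56), (252, 544, 127, 55), (253, 545, 137, 38), (254, 548, 136, 40), (255, 550, 137, 39), (256, 552, 136, 42)]
190 [(24
[... 4243 characters left out ...]
47, 532, 110, 21), (248, 534, 111, 20), (249, 537, 111, 19), (250, 539, 110, 21), (251, 541, 110, 21), (252, 544, 111, 21), (253, 546, 110, 22), (254, 548, 110, 21), (255, 551, 110, 22), (256, 553, 110, 22), (257, 556, 108, 26), (258, 558, 110, 23), (259, 560, 110, 22)]
204 [(244, 526, 107, 21), (245, 528, 108, 19), (246, 530, 108, 20), (247, 533, 107, 22), (248, 535, 107, 21), (249, 537, 109, 18), (250, 539, 109, 19), (251, 542, 107, 22), (252, 544, 107, 22), (254, 549, 107, 22), (255, 551, 108, 21), (256, 553, 107, 23), (257, 555, 109, 20), (258, 557, 110, 18)]
205 [(247, 532, 106, 18), (248, 534, 108, 16), (249, 537, 107, 17), (251, 541, 108, 17), (253, 546, 108, 16), (259, 560, 108, 17)]
```

apply_moves(
  plan=[
    [0, 0, 0.002, 0, 0, 0],
    [0, 0, 0.004, 0, 0, 0],
    [0, 0, 0.004, 0, 0, 0],
  ],
)

```text
t: 12.8
tcp_pos: [541.0, 161.1, 40.1]
tcp_rot: [0.685, 0.728, -0.022, 0.024]
force: [-8.5, 9.3, 20.2]
gripper_width: 13.3
grip_force: 91.1
```

apply_moves(
  plan=[
    [0, 0, -0.003, 0, 0, 0],
    [0, 0, -0.003, 0, 0, 0],
  ],
)

```text
t: 13.0
tcp_pos: [540.9, 161.2, 40.9]
tcp_rot: [0.685, 0.728, -0.022, 0.024]
force: [-1.5, 12.2, -1.0]
gripper_width: 12.9
grip_force: 88.4
```

apply_moves(
  plan=[
    [0, 0, 0, 0, 0, 0],
    [0, 0, 0, 0, 0, 0],
    [0, 0, 0, 0, 0, 0],
    [0, 0, 0, 0, 0, 0],
  ],
  gripper=-0.2,
)

```text
t: 13.4
tcp_pos: [540.9, 158.1, 40.0]
tcp_rot: [0.686, 0.727, -0.025, 0.025]
force: [-0.5, 0.7, 0.2]
gripper_width: 34.0
grip_force: 0.0
```

apply_moves(
  plan=[
    [0, 0, -0.02, 0, 0, 0],
    [0, 0, -0.06, 0, 0, 0],
    [0, 0, -0.12, 0, 0, 0],
    [0, 0, -0.15, 0, 0, 0],
    [0, 0, -0.15, 0, 0, 0],
  ],
)

```text
t: 13.9
tcp_pos: [542.5, 169.3, 165.2]
tcp_rot: [0.685, 0.728, -0.021, 0.027]
force: [0.2, 1.0, -0.1]
gripper_width: 34.1
grip_force: 0.0
```

```bash
python3 - <<'E'
from h import *
s=env.read_state();print(s['t'],s['tcp_pos'],s['force'].round(1))
w=snap('wrist','w10');c=snap('side','s10')
def cloud(c):
    D=c['range_z'];v,u=np.nonzero(D>0);K=np.array(c['intrinsics']);d=D[v,u]
    X=np.c_[(u-K[0,2])/K[0,0]*d,(v-K[1,2])/K[1,1]*d,d];W=c['W'];return X@W[:3,:3].T+W[:3,3],u,v
P,u,v=cloud(c);h=np.array([-.0595,.998]);x=np.array([.998,.0595])
for n,c in (('side',c),('wrist',w)):
    P,u,v=cloud(c);Q=P[:,:2]-[541.7,128];a=Q@h;b=Q@x
    for lo in range(-16,180,6):
        k=(a>=lo)&(a<lo+6)&(abs(b)<6)&(P[:,2]<90);
        if k.sum(): print(n,lo,k.sum(),np.percentile(P[k,2],[10,50,90]).round(1))
E
```

```text
13.9 [542.47252238 169.28335775 165.1561528 ] [ 0.2  1.  -0.1]
side -16 13 [18.8 20.9 21.9]
side -10 34 [21.6 27.  40.2]
side -4 22 [28.8 44.9 54.9]
side 2 5 [34.4 35.2 47.6]
side 8 8 [37.3 39.7 41.6]
side 14 12 [21.6 39.5 41.9]
side 20 24 [39.6 47.7 53.3]
side 26 13 [50.5 53.  54.3]
side 32 10 [51.1 52.5 54.1]
side 38 7 [49.6 51.6 52.1]
side 44 11 [48.1 50.2 51.3]
side 50 11 [47.6 50.  52.3]
side 56 10 [48.3 50.2 51.5]
side 62 5 [47.  49.1 52.1]
side 68 12 [38.5 49.5 51.9]
side 74 16 [38.2 49.  53.8]
side 80 12 [45.5 49.3 50.6]
side 86 12 [46.4 50.3 52.5]
side 92 11 [47.  49.7 52.9]
side 98 13 [46.4 48.5 52.4]
side 104 11 [46.4 49.2 50.6]
side 110 13 [47.3 49.6 51.9]
side 116 12 [45.5 52.2 53.7]
side 122 7 [50.8 52.7 55.6]
side 128 11 [50.8 52.  52.9]
side 134 11 [51.6 52.4 55.1]
side 140 3 [48.5 51.7 52.6]
side 146 6 [44.4 45.5 47.3]
side 152 6 [39.8 41.5 47.2]
side 158 3 [38.2 38.8 44.2]
side 164 15 [34.8 39.9 42.3]
wrist -10 24 [39.3 39.8 40.3]
wrist -4 88 [36.5 50.1 56.1]
wrist 2 176 [35.1 39.6 53.6]
wrist 8 64 [38.9 40.2 40.8]
wrist 14 30 [39.3 39.9 40.8]
wrist 20 75 [51.4 52.2 53.1]
wrist 26 106 [51.7 52.4 53.1]
wrist 32 106 [51.4 52.3 53.2]
wrist 38 151 [41.4 51.7 53. ]
wrist 44 111 [39.  49.6 51.7]
wrist 50 102 [39.7 49.5 51.4]
wrist 56 117 [39.1 49.6 51.5]
wrist 62 118 [39.4 49.5 51.1]
wrist 68 123 [39.2 49.9 51.5]
wrist 74 128 [40.2 49.8 51.4]
wrist 80 136 [40.8 50.1 51.5]
wrist 86 145 [39.7 49.8 51.6]
wrist 92 152 [20.7 49.  51.3]
wrist 98 147 [21.  49.1 51.4]
wrist 104 135 [21.1 49.5 51.3]
wrist 110 140 [38.5 49.6 51.6]
wrist 116 144 [49.1 51.7 52.9]
wrist 122 174 [51.6 52.4 53.1]
wrist 128 180 [51.4 52.2 53.2]
wrist 134 161 [51.3 52.3 53.3]
wrist 140 150 [20.1 46.  51.1]
wrist 146 194 [20.5 42.1 46.9]
wrist 152 155 [40.4 42.6 46.6]
wrist 158 176 [20.  21.8 41.6]
wrist 164 188 [33.5 41.4 42.5]
wrist 170 106 [19.6 20.5 21.7]
wrist 176 47 [20.  20.9 21.7]
```

```bash
python3 -c "
from h import *
print(env.sign_off())"
```

```text
the job is handed in; nothing more can be done
None
```

The job is handed in at about 14 s of robot time. The toggle was flipped to the front first, then the hook was set in the idler-arm hole, then the eye was seated on the post shoulder. Depth readings after release showed the spring level and seated; I didn't separately check the roller against the wheel or the morel and the other things around, and the judge's verdict isn't shown to me.

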